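# Tip the stray teaspoon out of the slim cutlery quiver

### The job

A clean teaspoon is stuck deep in the slim grey cutlery quiver lying in the aluminium pan: tip the quiver until the spoon's handle slides out of the mouth with its bowl still inside, and leave the quiver lying in the pan. Then take the spoon by its handle, draw it out and lay it in the bin with the other teaspoons, handle the same way round as theirs. Keep the fingers off its bowl and the spoon off the worktop, and do not disturb the steel cylinders, the bottle or the brush.

Things in the scene. Friction and masses are not known exactly. Their poses are not given: they have to be found in the camera images.
- quiver_mid (a point): centre of the cutlery quiver: a loose square tube of grey slotted plastic lying on its side in the pan, 156 mm long, 54 x 54 mm outside, walls 3 mm (inside 48 x 48 mm, 153 mm deep), one end closed; 90 g. x points along the tube to the open mouth (78 mm from here; closed end 78 mm the other way), z up, 27 mm above its underside
- handle_mid (a point): middle of the stray teaspoon's straight black handle (80 mm long, 14 mm wide, 10 mm thick; the point is on its axis, 5 mm above the spoon's underside). x points along the spoon to the bowl, z up as it lies; the handle's free end is 40 mm from here at -x. At the start the handle points to the quiver's mouth, its free end 8 to 17 mm inside it
- bowl_mid (a point): middle of that teaspoon's bowl, 74 mm from handle_mid along +x; same axes
- teaspoon_bowl: the steel bowl of that teaspoon (44 x 31 x 9 mm), fixed to it; origin 5 mm under bowl_mid, same axes
- teaspoon: the stray teaspoon, 136 mm long, 32 g: black handle, thin steel neck, steel bowl. Origin on its underside, mid-length; x to the bowl, handle's free end at x = -68 mm, bowl's tip at +68 mm. At the start it lies on the quiver's inner floor, bowl against or near the closed end
- quiver: the quiver as a whole; origin at the middle of its underside, 27 mm below quiver_mid, same axes
- pan: fixed shallow aluminium pan, 230 mm (x) by 320 mm (y), floor 3 mm thick, rim 20 mm high with a rolled edge; origin at the middle of its underside, on the worktop. The quiver's mouth looks to the pan's +y rim, 45 to 90 mm short of it. Spoon, quiver and pan are smooth: they slide on one another from about 20 degrees of slope
- teaspoon_bin: fixed grey bin with two spare teaspoons of the same kind: outside 204 mm (x) by 92 mm (y), 48 mm high, walls and floor 3 mm; origin at the middle of its underside, 4 mm above the worktop. The spares lie along x, handles to -x, bowls to +x, 21 mm either side of the middle line. One of three equal bins in a row in a dull red tray, in any of the places
- fork_bin: equal bin that holds two forks; same frame
- knife_bin: equal bin that holds two knives; same frame
- steel_cylinders: bystander: loose stack of nested steel cutlery cylinders, 112 mm across and 125 mm high, open top; origin at the middle of its underside
- water_bottle: bystander: loose clear water bottle, 62 mm across, 195 mm high; origin at the middle of its underside
- dish_brush: bystander: loose white dish brush lying bristles down on the worktop, 240 mm long along its x, head 48 mm wide, 38 mm high; origin under its middle
Mind the look-alikes: they are no part of the job. Leave any orange look-alike of the quiver alone.

How it is judged:
On the way, in this order (a step that is already met when the one before it is completed fails the run):
1. the teaspoon's handle has slid at least 30 mm out of the quiver's mouth, with the middle of the bowl still at least 10 mm inside (x of handle_mid in the frame of quiver_mid above 0.068 m and x of bowl_mid in the frame of quiver_mid below 0.068 m), for 0.2 s.
2. the quiver lies flat in the pan and the fingers hold the teaspoon by the handle with the middle of its bowl still inside the quiver (contact force between the fingers and teaspoon above 1 N and x of bowl_mid in the frame of quiver_mid between -0.078 and 0.075 m and angle between quiver_mid's own x axis and vertical between 1.37 and 1.77 rad and z of quiver_mid in the frame of pan below 0.045 m), for 0.1 s.
At the end, for the whole second after the job is handed in: the stray teaspoon lies at rest inside the bin with the other teaspoons, below its rim (handle and bowl middles under 40 mm above the bin's underside), handle to the same end as theirs; the empty quiver lies on its side, level within 10 degrees, at rest on the floor of the pan (x of handle_mid in the frame of teaspoon_bin between -0.1 and 0 m and x of bowl_mid in the frame of teaspoon_bin between 0 and 0.1 m and y of handle_mid in the frame of teaspoon_bin between -0.044 and 0.044 m and y of bowl_mid in the frame of teaspoon_bin between -0.044 and 0.044 m and z of each of handle_mid, bowl_mid in the frame of teaspoon_bin below 0.04 m and linear speed of each of teaspoon, quiver below 0.02 m/s and angle between quiver_mid's own x axis and vertical between 1.4 and 1.74 rad and z of quiver_mid in the frame of pan below 0.04 m and x of quiver_mid in the frame of pan between -0.115 and 0.115 m and y of quiver_mid in the frame of pan between -0.16 and 0.16 m); the robot touches nothing.
It fails at once if the fingers touch the bowl of the stray teaspoon (contact force between the fingers and teaspoon_bowl above 0.5 N).
It fails at once if the stray teaspoon touches the worktop (contact force between teaspoon and table above 0.05 N).
It fails at once if the steel cylinders are moved by more than 30 mm (distance of steel_cylinders from where it was at the start of the episode above 0.03 m).
It fails at once if the bottle is moved by more than 30 mm (distance of water_bottle from where it was at the start of the episode above 0.03 m).
It fails at once if the brush is moved by more than 30 mm (distance of dish_brush from where it was at the start of the episode above 0.03 m).
It also fails if it takes over 53 s, if anything falls off the work surface, if the arm or the gripper's body presses on something with over 40 N, if the wrist force passes 120 N, or if a joint passes its speed limit or range.

### The arm

A 6-joint arm with a two-finger parallel gripper is mounted at the origin on the work surface. World frame = base frame: x ahead of the robot, y to its left, z up, the work surface at z = 0. Lengths are in m, angles in rad, forces in N, time in s.
With the tool pointing down it reaches from about 0.275 to 0.75 m from the base axis. Payload 10.2 kg.
Tool frame: the origin (TCP) lies midway between the tips of the shut fingers; the grasp point (between the pads) lies 19 mm behind it (env.hold_point_z is the distance from the TCP to the grasp point, in m); z points along the fingers, y is the line along which they close (so a half turn about z gives the same grasp; the last joint's range is limited). The gripper opens to 85 mm and grips with 20 to 120 N. Pads are 22 mm wide; open, the fingers measure 114 mm over their backs; the gripper's body (76 mm by 85 mm) begins 54 mm behind the grasp point. The pads swing forward as they close: fully open they stand 13 mm farther back than shut.
Start: joints at [0.975, 0.313, 1.498, -0, 1.331, -0.223], TCP at [0.191, 0.489, 0.231] pointing down, gripper open.
Joint ranges: [-2.94, 2.94], [-0.97, 2.17], [0.19, 2.56], [-1.23, 4.37], [0.02, 3.11], [-2.88, 2.88]. Speed limits (rad/s): [2.39, 2.39, 3.01, 3.14, 3.14, 3.14].

### API

Orientations are given as a unit quaternion [x, y, z, w].
In Python, from bench import env, kinematics, monitor, eyes, job gives the robot as it stands. The module is installed in compiled form; this text tells all that it offers. Calls block until the motion is done:
- env.reach(position, orientation): joint-space move of the TCP to a pose.
- env.movel(position, velocity=0.15, frame=None, guard=None): straight line of the TCP; frame=None keeps the orientation; velocity is the mean speed in m/s. With guard (N) it stops when the force on the tool has changed by that much, and returns True; else False.
- env.set_joints(angles): joint-space move.
- env.release() and env.close_gripper(effort=None): open the fingers fully, or close them until they stop; effort is the grip in N (None keeps the last).
- env.hold(seconds).
- kinematics.ik(position, orientation): joint angles nearest the present ones, or None.
- monitor.sense(): the state.
- eyes.grab_frame(name): name is "side" or "top"; returns a dict with "frame" (480x640x3 uint8, red, green, blue), "mtx" (3x3 intrinsics, pixels), "view" (4x4, takes a point from world to camera coordinates). Camera axes: x right, y down, z forward; pixel columns grow to the right and rows downward; lengths in m; the calibration is good to about 2 mm. A picture is of the moment at which its call begins. There is no depth.
A pose or a line that the arm cannot do raises env.MotionError and nothing moves.
- job.hand_in(): hands the job in; it is judged then, once.
The state is a dict: "clock": time; "joints": joint angles; "qvel": joint speeds; "joint_efforts": joint torques, N m; "position": TCP position; "ee_rot": TCP orientation; "contact_force": force on the tool from outside, world axes, zero at the start; "ft_torque": the same for the moment, N m; "finger_gap": opening from 0.0 (shut) to 1.0 (fully open); "gripper_force": force on a finger pad.
Only numpy, scipy, OpenCV 4.12 (cv2) and the standard library are available. Lean on these libraries where they do the work, as an engineer would, in place of code of your own. Each camera call takes 0.05 s, during which the arm holds its last target. There are 200 camera calls.

## Working session

There is one attempt and no reset: what is moved stays moved. The work goes in short steps, each a Python script; the robot and the scene stay as the last script left them, time stands still between calls to the robot, and variables do not carry over. Pictures are saved under pics/ and viewed, at most 10 in all, crops included, and the job is handed in when it is done.

```bash
mkdir -p pics
cat > h.py <<'E'
import numpy as np, cv2
from bench import env, kinematics, monitor, eyes, job
from scipy.spatial.transform import Rotation as R
def ray(f,u,v):
    K=f["mtx"];V=np.array(f["view"]);r=np.linalg.inv(K)@[u,v,1]
    return -V[:3,:3].T@V[:3,3], V[:3,:3].T@r
def onz(f,u,v,z):
    c,d=ray(f,u,v); return c+d*(z-c[2])/d[2]
def proj(f,p):
    V=np.array(f["view"]);q=f["mtx"]@(V[:3,:3]@np.array(p)+V[:3,3]);return q[:2]/q[2]
def save(f,n,crop=None,s=1):
    im=cv2.cvtColor(f["frame"],cv2.COLOR_RGB2BGR)
    if crop: a,b,c,d=crop; im=im[b:d,a:c]
    cv2.imwrite("pics/"+n,cv2.resize(im,None,fx=s,fy=s,interpolation=cv2.INTER_CUBIC))
E
python3 - <<'E'
from h import *
for n in("top","side"):
    f=eyes.grab_frame(n); save(f,n+"1.png"); print(n,ray(f,320,240),onz(f,0,0,0),onz(f,639,479,0))
print(monitor.sense())
E
```

```text
top (array([0.26538385, 0.01868313, 1.41527073]), array([ 0.20343093, -0.01395568, -0.97902405])) [1.32872788 0.94995182 0.        ] [-0.08319384 -0.7971632   0.        ]
side (array([ 0.17350575, -0.92279881,  1.06532537]), array([ 0.25387507,  0.64667401, -0.71931792])) [-0.39838587  2.51795629  0.        ] [ 0.88018482 -0.82996556  0.        ]
{'clock': 0.1, 'joints': array([ 9.74577259e-01,  3.13389769e-01,  1.49833027e+00,  1.32998625e-05,
        1.33100025e+00, -2.23393082e-01]), 'qvel': array([-9.54540077e-04, -2.01470283e-03, -7.40283782e-04, -7.13740111e-04,
       -8.89648244e-05,  2.47536598e-03]), 'joint_efforts': array([ 2.40619469e-03, -4.12894177e+01, -2.60142213e+01, -1.98061603e-04,
        3.06330032e-03,  2.86649552e-06]), 'position': array([0.19111007, 0.48874686, 0.2308061 ]), 'ee_rot': array([ 1.85336758e-01,  9.82674905e-01, -5.14560000e-04, -2.30567046e-04]), 'contact_force': array([0.67634803, 0.90281046, 0.60776392]), 'ft_torque': array([ 0.03912307, -0.04540674, -0.00603743]), 'gripper_force': 0.0, 'finger_gap': 1.0008808380509655}
```

View pics/top1.png

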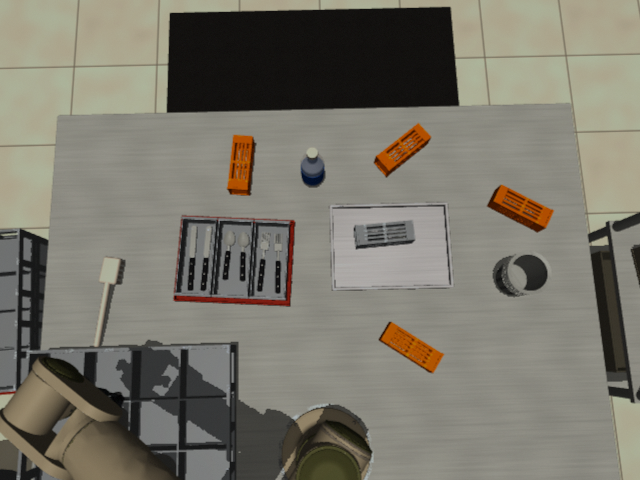

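View pics/side1.png

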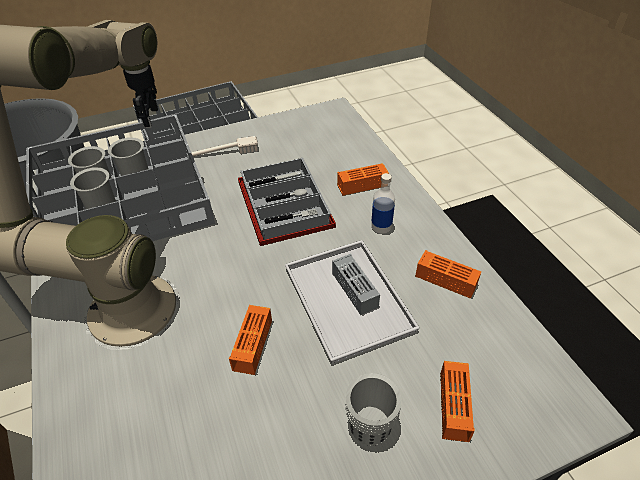

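The top view shows the pan at about (391,247), with the only grey quiver at (384,234) and its mouth to the left, towards +y. The bins are at (235,260). The four orange tubes are look-alikes to leave alone. Teaspoons look to be in the middle bin, around (235,255), so I'll confirm that and the quiver's outline in one enlarged crop.

Run:
```python
from h import *
f=eyes.grab_frame("top"); save(f,"crop1.png",(165,195,465,315),2.6)
im=f["frame"].astype(int); hsv=cv2.cvtColor(f["frame"],cv2.COLOR_RGB2HSV)
for u,v in [(384,233),(360,240),(345,270),(420,270),(300,350),(358,225)]: print((u,v),im[v,u])
sub=np.zeros((480,640),np.uint8); sub[208:286,336:446]=1
m=((im.sum(2)<3*175)&(sub>0)).astype(np.uint8)
m=cv2.morphologyEx(m,cv2.MORPH_CLOSE,np.ones((5,5)))
c=max(cv2.findContours(m,0,2)[0],key=cv2.contourArea)
b=cv2.boxPoints(cv2.minAreaRect(c)); print(b, cv2.contourArea(c))
for p in b: print(onz(f,*p,0.057))
red=((im[...,0]>110)&(im[...,1]<70)&(im[...,2]<70)); red[:, 305:]=0; red[:205]=0;red[310:]=0;red[:,:165]=0
ys,xs=np.nonzero(red); r=cv2.boxPoints(cv2.minAreaRect(np.c_[xs,ys].astype(np.float32))); print("red",[(p,onz(f,*p,0.01).round(3)) for p in r])
g=cv2.cvtColor(f["frame"],cv2.COLOR_RGB2GRAY)
print(list(g[250,322:342]),list(g[270,442:460])); print(list(g[196:212,350]),list(g[282:298,350]))
```

```text
(384, 233) [131 135 135]
(360, 240) [118 119 119]
(345, 270) [171 168 165]
(420, 270) [160 159 155]
(300, 350) [140 139 129]
(358, 225) [136 135 134]
[[335.99997 285.     ]
 [335.99997 208.     ]
 [444.99997 208.     ]
 [444.99997 285.     ]] 8393.0
[ 0.42640314 -0.03921743  0.057     ]
[ 0.6345068  -0.04616447  0.057     ]
[ 0.62711162 -0.34013254  0.057     ]
[ 0.418925   -0.32462661  0.057     ]
red [(array([174., 300.], dtype=float32), array([0.403, 0.395, 0.01 ])), (array([177.87012, 214.85773], dtype=float32), array([0.639, 0.391, 0.01 ])), (array([293.72165, 220.12372], dtype=float32), array([0.615, 0.07 , 0.01 ])), (array([289.85153, 305.266  ], dtype=float32), array([0.381, 0.084, 0.01 ]))]
[np.uint8(139), np.uint8(139), np.uint8(139), np.uint8(138), np.uint8(137), np.uint8(138), np.uint8(138), np.uint8(138), np.uint8(137), np.uint8(151), np.uint8(160), np.uint8(138), np.uint8(149), np.uint8(169), np.uint8(171), np.uint8(169), np.uint8(169), np.uint8(171), np.uint8(171), np.uint8(169)] [np.uint8(161), np.uint8(162), np.uint8(162), np.uint8(162), np.uint8(163), np.uint8(164), np.uint8(123), np.uint8(76), np.uint8(140), np.uint8(162), np.uint8(134), np.uint8(120), np.uint8(140), np.uint8(139), np.uint8(140), np.uint8(138), np.uint8(139), np.uint8(140)]
[np.uint8(138), np.uint8(139), np.uint8(137), np.uint8(138), np.uint8(139), np.uint8(138), np.uint8(138), np.uint8(129), np.uint8(127), np.uint8(155), np.uint8(124), np.uint8(52), np.uint8(100), np.uint8(160), np.uint8(161), np.uint8(160)] [np.uint8(170), np.uint8(168), np.uint8(172), np.uint8(169), np.uint8(160), np.uint8(140), np.uint8(157), np.uint8(129), np.uint8(96), np.uint8(138), np.uint8(136), np.uint8(136), np.uint8(134), np.uint8(134), np.uint8(135), np.uint8(135)]
```

View pics/crop1.png

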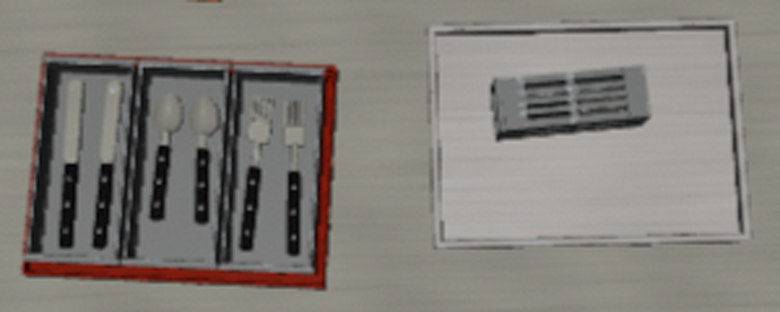

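The crop confirms two oval-headed teaspoons in the middle bin at (165..205,115), with handles down towards -x. Knives are in the left bin and forks in the right. The grey quiver's top face runs from (495,78) to (648,66) along the back and (500,132) to (648,118) along the front.

Run:
```python
from h import *
f=eyes.grab_frame("top"); s=eyes.grab_frame("side")
im=f["frame"].astype(int).sum(2)/3
sub=np.zeros((480,640),bool); sub[212:260,345:425]=1
m=((im<150)&sub).astype(np.uint8)
m=cv2.morphologyEx(m,cv2.MORPH_CLOSE,np.ones((5,5)))
c=max(cv2.findContours(m,0,2)[0],key=cv2.contourArea)
print(cv2.boxPoints(cv2.minAreaRect(c)),cv2.contourArea(c),"\n",cv2.approxPolyDP(c,3,True)[:,0])
def P(pts,z): 
    q=np.array([onz(f,(u+.5)/2.6+164.5,(v+.5)/2.6+194.5,z) for u,v in pts]); print(q.round(4).tolist(),q.mean(0).round(4)); return q
print("pan");P([(430,27),(735,22),(748,240),(435,246)],.02)
print("bin");P([(140,66),(232,68),(219,267),(123,265)],.052)
print("spares handle tips/bowl tips");P([(157,218),(201,221),(168,94),(205,96)],.015)
print("quiver");P([(495,78),(648,66),(648,118),(499,132)],.057)
print("cyl",onz(f,525,273,.125),"bottle",onz(f,313,180,0.1))
save(s,"crop2.png",(300,225,440,365),4.2)
```

```text
[[351.76245 224.31583]
 [413.27454 218.31464]
 [415.7094  243.27222]
 [354.19733 249.2734 ]] 1398.0 
 [[413 221]
 [355 224]
 [355 249]
 [412 243]]
pan
[[0.6533, -0.0318, 0.02], [0.6507, -0.3576, 0.02], [0.4172, -0.3535, 0.02], [0.4195, -0.0297, 0.02]] [ 0.5352 -0.1931  0.02  ]
bin
[[0.6103, 0.2702, 0.052], [0.6057, 0.1753, 0.052], [0.4005, 0.1888, 0.052], [0.4051, 0.2851, 0.052]] [0.5054 0.2299 0.052 ]
spares handle tips/bowl tips
[[0.4567, 0.2577, 0.015], [0.4524, 0.2121, 0.015], [0.5884, 0.2472, 0.015], [0.5852, 0.2081, 0.015]] [0.5207 0.2313 0.015 ]
quiver
[[0.587, -0.0957, 0.057], [0.5958, -0.2541, 0.057], [0.541, -0.2507, 0.057], [0.5303, -0.0975, 0.057]] [ 0.5635 -0.1745  0.057 ]
cyl [ 0.4360797  -0.51007199  0.125     ] bottle [0.70062192 0.01396028 0.1       ]
```

View pics/crop2.png

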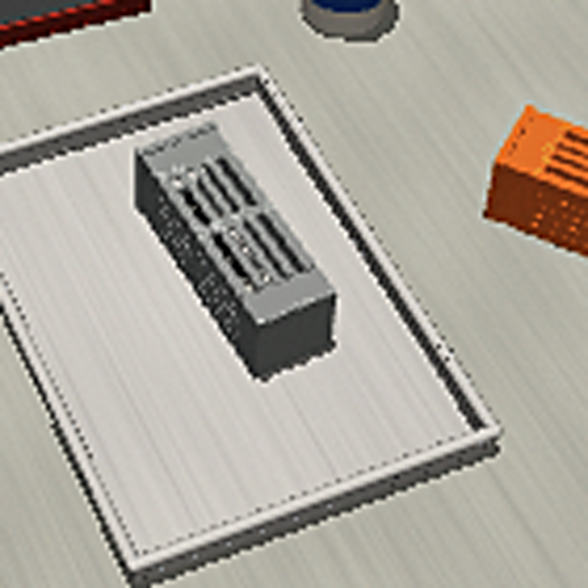

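The side crop shows the solid closed end facing -y at (295,335), so the mouth faces +y as described. I'll grasp the quiver across its middle, shift it towards -y, and rotate it about the point where the handle tip should meet the pan floor. That limits the slide to about 52 mm.

```bash
cat >> h.py <<'E'
yaw=np.radians(93.6); Q0=R.from_euler('z',yaw); ex=Q0.apply([1,0,0])
C0=np.array([0.5635,-0.1745,0.030]); FL=0.003
E_=0.052; P0=C0-0.068*ex+ex*(0.078+E_)
TZ=-0.015            # TCP height rel. to quiver_mid
def tool(flip): return R.from_matrix(np.array([[1,0,0],[0,-1,0],[0,0,-1.]]))*R.from_euler('z',180*flip,degrees=True)
FLIP=0
def qpose(th,lift,flip=None):
    """quiver tipped th (deg, mouth down) about handle tip point lifted by lift -> TCP pos, quat"""
    Q=Q0*R.from_euler('y',th,degrees=True)
    P=np.array([P0[0],P0[1],FL+lift])
    c=P-Q.apply([.078+E_,0,-.024])
    return c+Q.apply([0,0,TZ]), (Q*tool(FLIP if flip is None else flip)).as_quat()
def T0(dz=0,flip=None): return C0+[0,0,TZ+dz],(Q0*tool(FLIP if flip is None else flip)).as_quat()
E
python3 - <<'E'
from h import *
s=eyes.grab_frame("side")
for uv in [(265,322),(333,292)]: print(onz(s,uv[0]/4.2+300,uv[1]/4.2+225,.057).round(4))
for fl in (0,1):
    print(fl,[None if (j:=kinematics.ik(*p)) is None else j.round(2) for p in (T0(0,fl),T0(.1,fl),qpose(0,.008,fl),qpose(20,.004,fl),qpose(37,0,fl))])
    Rb=R.from_euler('z',-4,degrees=True).as_matrix()
    tb=R.from_euler('z',-4+180,degrees=True)*tool(fl)
    j=kinematics.ik([.46,.233,.15],tb.as_quat()); print(None if j is None else j.round(2))
E
```

```text
[ 0.5463 -0.2562  0.057 ]
[ 0.5935 -0.2521  0.057 ]
0 [array([-0.5 ,  0.7 ,  1.51, -0.  ,  0.93, -0.56]), array([-0.5 ,  0.56,  1.44, -0.  ,  1.14, -0.56]), array([-0.59,  0.74,  1.41, -0.  ,  0.99, -0.66]), array([-0.45,  0.64,  1.53, -0.41,  0.84, -0.26]), array([-0.31,  0.61,  1.6 , -0.83,  0.86,  0.17])]
[ 0.24  0.37  1.64 -0.    1.13 -1.26]
1 [array([-0.5 ,  0.7 ,  1.51, -0.  ,  0.93,  2.58]), array([-0.5 ,  0.56,  1.44, -0.  ,  1.14,  2.58]), array([-0.59,  0.74,  1.41, -0.  ,  0.99,  2.49]), array([-0.45,  0.64,  1.53, -0.41,  0.84,  2.88]), None]
[ 0.24  0.37  1.64 -0.    1.13  1.88]
```

Run:
```python
from h import *
p,q=T0(.2); env.reach(p,q)
p,q=T0(.0); env.movel(p,.15,guard=15); print(monitor.sense()["position"]-p)
env.close_gripper(40); s=monitor.sense(); print(s["finger_gap"],s["gripper_force"],s["clock"])
pos=s["position"]
env.movel(pos+[0,0,.006],.05)
p,q=qpose(0,.009); env.movel(p,.08,q)
for i,th in enumerate((9,18,26,33,37)): 
    p,q=qpose(th,.009-.009*(i+1)/5); env.movel(p,.06,q)
env.hold(.5); print(monitor.sense()["clock"],monitor.sense()["finger_gap"])
f=eyes.grab_frame("top");g=eyes.grab_frame("side")
a=cv2.resize(f["frame"][190:310,310:460],None,fx=2.6,fy=2.6,interpolation=2);b=cv2.resize(g["frame"][220:370,270:420],None,fx=2.6,fy=2.6,interpolation=2)
b=b[:a.shape[0]];cv2.imwrite("pics/tip.png",np.hstack([a,b])[:,:,::-1])
```

```text
[ 0.00043681 -0.00019114  0.00080942]
0.6300850189531696 42.810231149196625 4.8583
8.6583 0.6290690361069058
```

View pics/tip.png

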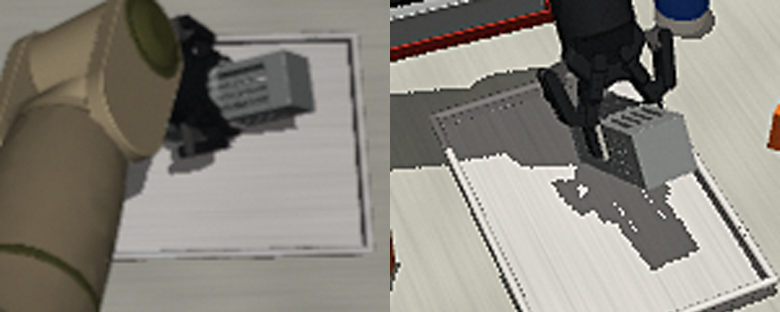

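The quiver is tipped as planned, but the gripper hides the mouth in both halves, so the handle isn't visible. I'll rotate back, set the quiver down, move clear and look.

Run:
```python
from h import *
for th,l in ((30,.001),(22,.002),(14,.0035),(6,.005),(0,.0045)):
    p,q=qpose(th,l); env.movel(p,.06,q)
env.movel(p-[0,0,.003],.03,guard=8)
s=monitor.sense(); print(s["position"]-p,s["contact_force"])
env.release(); env.hold(.2)
p=s["position"]; env.movel(p+[0,0,.17],.2)
env.reach(p+np.array([-.12,-.0,.2]),q)
f=eyes.grab_frame("top");g=eyes.grab_frame("side"); print(monitor.sense()["clock"])
a=cv2.resize(f["frame"][190:310,310:460],None,fx=2.6,fy=2.6,interpolation=2);b=cv2.resize(g["frame"][220:370,270:420],None,fx=2.6,fy=2.6,interpolation=2)
b=b[:a.shape[0]];cv2.imwrite("pics/flat.png",np.hstack([a,b])[:,:,::-1])
```

```text
[ 0.00078601  0.00022303 -0.00144687] [-0.75825368  1.14464415  6.28933608]
13.3833
```

View pics/flat.png

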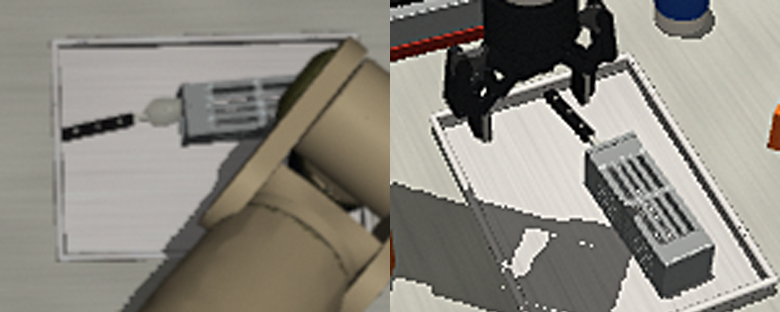

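The left half shows the quiver flat with its mouth at (183,112), but the spoon slid too far. The bowl at (163,110) is mostly out and the handle runs from (62,133) to (132,118). I'll measure it, then slide the quiver back over the bowl; that needs no finger contact with the spoon.

```bash
cat >> h.py <<'E'
def handle(f,z=.009,box=(325,205,400,290)):
    a,b,c,d=box; g=f["frame"].max(2); m=np.zeros(g.shape,np.uint8); m[b:d,a:c]=(g[b:d,a:c]<60)
    # drop the rims / shadows: keep the elongated blob
    m=cv2.morphologyEx(m,cv2.MORPH_CLOSE,np.ones((3,3)))
    best=None
    for k in cv2.findContours(m,0,1)[0]:
        (cx,cy),(w,h),an=cv2.minAreaRect(k)
        if cv2.contourArea(k)>30 and 15<max(w,h)<40 and 3<min(w,h)<12: best=k; print("blob",(cx,cy),(w,h))
    if best is None: return None
    bp=cv2.boxPoints(cv2.minAreaRect(best)); bp=bp[np.argsort(bp[:,0])]
    e=[onz(f,*bp[:2].mean(0),z),onz(f,*bp[2:].mean(0),z)]  # left(+y) end, right end
    return e
E
python3 - <<'E'
from h import *
f=eyes.grab_frame("top"); e=handle(f); print(e)
if e: d=e[1]-e[0]; n=np.linalg.norm(d); d/=n; print("len",n,"mid",(e[0]+e[1])/2,"bowl",(e[0]+e[1])/2+.074*d, "rim y -0.031")
m=[onz(f,310+(u-.8)/2.6,190+(v-.8)/2.6,.057) for u,v in((180,82),(187,142))]; print("mouth",m)
# expected quiver centre from set-down
p,q=qpose(0,0); print("quiver expected",p,"mouth",p+.078*ex)
E
```

```text
blob (389.5, 243.0) (4.0, 19.0)
blob (346.9764709472656, 238.39410400390625) (4.230144500732422, 27.333240509033203)
[array([ 0.55281288, -0.03877949,  0.009     ]), array([ 0.56762373, -0.11295273,  0.009     ])]
len 0.07563749829208341 mid [ 0.56021831 -0.07586611  0.009     ] bowl [ 0.57470852 -0.14843355  0.009     ] rim y -0.031
mouth [array([ 0.59495175, -0.16000724,  0.057     ]), array([ 0.53174088, -0.16404257,  0.057     ])]
quiver expected [ 0.56776976 -0.24236582  0.012     ] mouth [ 0.56287209 -0.16451973  0.012     ]
```

The bowl middle is about 16 mm outside the mouth, and the handle end is about 4 mm from the +y rim. I'll grip the quiver and shift it 8 mm in +x to centre it on the bowl. Then I'll slide it 55 mm towards the mouth, so the rim holds the spoon while the quiver goes over the bowl.

Run:
```python
from h import *
p,q=qpose(0,0); p[2]=.0145
env.reach(p+[0,0,.1],q); env.movel(p,.12,guard=15)
env.close_gripper(40); p=monitor.sense()["position"]
env.movel(p+[.004,0,.0008],.03)
env.movel(p+[.008,0,.0008],.03)
env.movel(p+[.008,0,.0008]+.055*ex,.04)
env.movel(p+[.008,0,-.0008]+.055*ex,.03,guard=6)
print(monitor.sense()["position"])
env.release(); env.hold(.2); c=monitor.sense()["position"]; np.save("qc.npy",c)
env.movel(c+[0,0,.15],.2); env.reach(c+np.array([-.10,-.15,.2]),q)
f=eyes.grab_frame("top");g=eyes.grab_frame("side"); s=monitor.sense();print(s["clock"],s["contact_force"])
e=handle(f); print(e)
if e: d=e[1]-e[0]; n=np.linalg.norm(d); d/=n; print("len",n,"mid",(e[0]+e[1])/2)
a=cv2.resize(f["frame"][190:310,310:460],None,fx=2.6,fy=2.6,interpolation=2);b=cv2.resize(g["frame"][220:370,270:420],None,fx=2.6,fy=2.6,interpolation=2)
b=b[:a.shape[0]];cv2.imwrite("pics/flat2.png",np.hstack([a,b])[:,:,::-1])
```

```text
[ 0.57304932 -0.18793963  0.01499806]
20.2333 [-0.31870532  0.02471192 -0.36211483]
blob (347.1512756347656, 237.51431274414062) (4.45822811126709, 27.765165328979492)
[array([ 0.5525948 , -0.03931644,  0.009     ]), array([ 0.57278672, -0.11359296,  0.009     ])]
len 0.07697216796319054 mid [ 0.56269076 -0.0764547   0.009     ]
```

View pics/flat2.png

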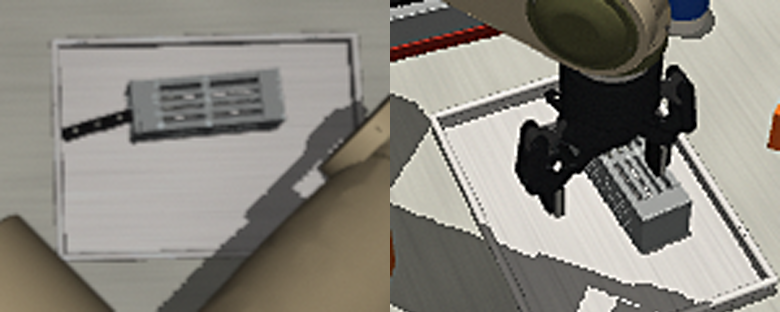

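The quiver now covers the bowl, with its mouth at (130,110) in the left half, and the handle is exposed from (62,134) to (128,116). The bowl middle is about 40 mm inside, so step 1 holds with no finger contact. Now I'll grasp the handle, lift it within the tube, draw it out and carry it above the teaspoon bin.

```bash
cat >> h.py <<'E'
BC=np.array([.5054,.2299,.004]); by=np.radians(-4); bx=np.array([np.cos(by),np.sin(by),0])
def binpose(tilt,z):
    S=R.from_euler('z',by+np.pi)*R.from_euler('y',-tilt,degrees=True)
    p=BC-.046*bx; p[2]=z
    return p,(S*tool(FLIP)).as_quat()
E
python3 - <<'E'
from h import *
m=np.array([.5627,-.0765,.0048]); ys=np.arctan2(.0743,-.0202); S=R.from_euler('z',ys); q=(S*tool(FLIP)).as_quat(); sx=S.apply([1,0,0])
for p,o in ((m+[0,0,.26],q),binpose(0,.2),binpose(22,.05)): print(kinematics.ik(p,o).round(2))
env.reach(m+[0,0,.1],q); env.movel(m,.12,guard=15); print(monitor.sense()["position"])
env.close_gripper(40); env.hold(.2); s=monitor.sense(); print("gap",s["finger_gap"],s["gripper_force"],s["contact_force"],s["clock"])
if s["finger_gap"]>.08:
    p=s["position"]+[0,0,.025]; env.movel(p,.06,guard=15); env.movel(p+.095*sx,.08,guard=15)
    p=monitor.sense()["position"]; print(p); env.movel(p+[0,0,.23],.2)
    env.reach(*binpose(0,.26)); s=monitor.sense(); print(s["finger_gap"],s["gripper_force"],s["clock"])
f=eyes.grab_frame("top");g=eyes.grab_frame("side")
cv2.imwrite("pics/held.png",np.hstack([f["frame"][170:320,170:470],g["frame"][80:330,180:420][:150],g["frame"][180:330,180:420]])[:,:,::-1])
E
```

```text
[-0.34  0.39  1.31 -0.    1.45 -0.61]
[ 0.24  0.32  1.57 -0.    1.25 -1.26]
[ 0.19  0.69  1.47  0.1   1.35 -1.35]
[ 0.5631776  -0.07672511  0.00552285]
gap 0.14890556846704875 40.73253571987152 [ 0.3697255  -0.19649401  2.96942043] 23.2083
[0.53807318 0.01472479 0.02994202]
0.14718541182594588 40.33756971359253 27.3333
```

View pics/held.png

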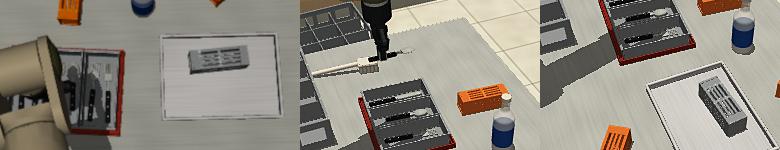

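The spoon is held by its handle at (385,55) in the middle panel, bowl pointing to +x at (405,50). The quiver lies in the pan at (220,60). Now I'll place the spoon.

Run:
```python
from h import *
p,q=binpose(22,.13); env.movel(p,.12,q)
p,q=binpose(22,.05); hit=env.movel(p,.06,guard=6); s=monitor.sense(); print(hit,s["position"],s["contact_force"])
env.release(); env.hold(.3); s=monitor.sense(); print(s["contact_force"],s["finger_gap"])
env.movel(s["position"]+[0,0,.2],.15)
j=monitor.sense()["joints"]; j[0]+=1.1; env.set_joints(j)
f=eyes.grab_frame("top");g=eyes.grab_frame("side"); print(monitor.sense()["clock"])
a=cv2.resize(f["frame"][205:315,165:305],None,fx=2.8,fy=2.8,interpolation=2);b=cv2.resize(g["frame"][145:255,230:370],None,fx=2.8,fy=2.8,interpolation=2)
cv2.imwrite("pics/done.png",np.vstack([np.hstack([a,b]),np.hstack([f["frame"][190:310,310:460],g["frame"][220:340,270:420],a[:120,:0]]+[np.zeros((120,a.shape[1]*2-300,3),np.uint8)])])[:,:,::-1])
```

```text
False [0.45969236 0.2331398  0.05031959] [ 0.44564807  0.86303603 -0.02242098]
[-0.69336862 -0.29538482 -0.00771613] 0.9998190025652055
34.7
```

View pics/done.png

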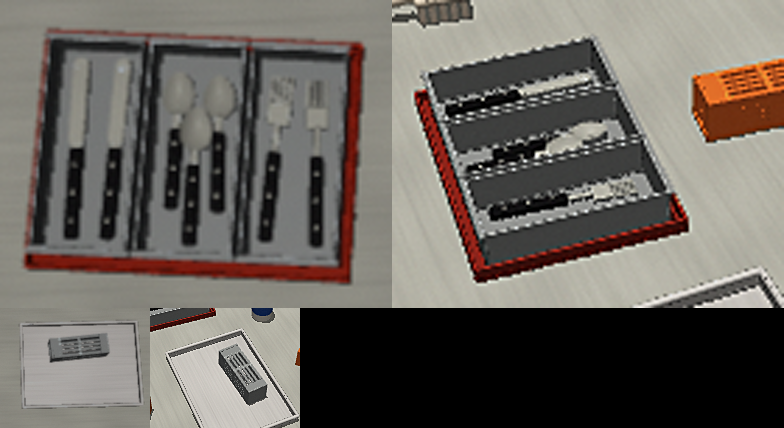

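The third teaspoon lies in the middle bin between the spares, with its bowl at (196,128) and handle at (190,200), facing the same way. The quiver lies flat in the pan at (78,348).

```bash
python3 -c "
from h import *
print(job.hand_in())"
```

```text
the job is handed in; nothing more can be done
None
```

I handed the job in at about 35 s with the stray teaspoon in the teaspoon bin, handle the same way as the spares, and the quiver flat in the pan; no verdict came back. On tipping, the spoon slid too far, so I slid the quiver back over the bowl before grasping the handle. That was my recovery for step 1, and I can't confirm how it was scored.

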